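# Oil the waffle plate, then unlatch it and hold it out of the warmer

## Robot

A 7-joint arm with a two-finger parallel gripper is mounted at the origin on the work surface. World frame = base frame: x ahead of the robot, y to its left, z up, the work surface at z = 0. Lengths are in m, angles in rad, forces in N, time in s.
With the tool pointing down it reaches from about 0.4 to 0.875 m from the base axis. Payload 19.3 kg.
Tool frame: the origin (TCP) lies on the centre line of the jaws, within the pads' length; the fingertips stand 8 mm ahead of it and the grasp point (between the pads) lies 11 mm behind it; z points along the fingers, y is the line along which they close (so a half turn about z gives the same grasp; the last joint's range is limited). The gripper opens to 85 mm and grips with 20 to 120 N. Pads are 22 mm wide; open, the fingers measure 114 mm over their backs; the gripper's body (76 mm by 85 mm) begins 54 mm behind the grasp point. The pads swing forward as they close: fully open they stand 13 mm farther back than shut.
Start: joints at [-1.292, 0.521, -0.036, 1.599, 0.021, 1.021, -0.113], TCP at [0.214, 0.587, 0.239] pointing down, gripper open.
Joint ranges: [-2.91, 2.91], [-0.3, 2.13], [-1.5, 1.42], [0.17, 2.43], [-1.26, 4.41], [0.16, 1.93], [-2.52, 2.52]. Speed limits (rad/s): [1.89, 1.89, 2.39, 2.39, 3.01, 3.01, 3.01].

## Interface

Orientations are given as a unit quaternion [x, y, z, w].
In Python, from bench import ctrl, imaging gives the robot as it stands (ctrl), with the cameras (imaging).
- The arm moves only by the tool pendant, called after "Call:" in YAML: its name, and indented under it one key for each argument. Schema: {"type":"object","properties":{"rows":{"type":"array","items":{"type":"object","properties":{"pos":{"type":"array","items":{"type":"number"},"minItems":3,"maxItems":3},"r":{"type":"array","items":{"type":"number"},"minItems":3,"maxItems":3}},"additionalProperties":false},"minItems":1,"maxItems":20},"jaw":{"type":"number"},"grip_n":{"type":"number"},"only":{"type":"string"},"quiet":{"type":"boolean"},"lines":{"type":"string"}},"required":["rows"],"additionalProperties":false}. rows is a list of rows, 1 to 20 of them, each an object with the fields pos (a list: dx, dy, dz in shares of 20 cm (1.0 is 20 cm)), r (a list: a rotation vector rx, ry, rz in shares of 360 degrees (1.0 is 360 degrees)); a field left out counts as zero; each row shifts and turns the commanded pose from where the row before left it, along the tool's axes as they then stand; what a row does not reach is not made up. A row lasts 1/12 s, in which the tool goes at most 0.0417 m and 0.125 rad, less where a joint would pass 70% of its speed; a pose out of reach is approached as far as the arm can. jaw is the finger opening in m, set as the call begins (left out keeps the last). The fingers move at their own pace and stop on an object; grip_n is the grip in N (left out, the last holds). Time passes only in rows, so rows that do not move let the fingers close. The tool returns the time, the measured TCP pose, the force, the opening and the grip force at its end. only (a regular expression) keeps the lines of the reply that match it, lines (a string "A,B") keeps lines A to B, and quiet returns only ok. No shift or turn number may pass 1 either way. Input that does not fit is refused with a message, and nothing moves.
- ctrl.get_obs(): the state, without advancing time (a new reading comes with each control period).
- imaging.grab_frame(name): name is "scene" or "top"; returns a dict with "frame" (480x640x3 uint8, red, green, blue), "range_z" (480x640 float32, m along the optical axis (not along the pixel's ray), 0 where there is no reading), "camera_matrix" (3x3 intrinsics, pixels), "R" (3x3) and "t" (3): a world point X has camera coordinates R X + t. Camera axes: x right, y down, z forward; pixel columns grow to the right and rows downward; lengths in m; the calibration is good to about 2 mm. A picture is of the moment at which its call begins.
- ctrl.close_job(): hands the job in; it is judged then, once.
The state is a dict: "time_s": time; "qpos": joint angles; "qvel": joint speeds; "effort": joint torques, N m; "eef_pos": TCP position; "tcp_rot": TCP orientation; "wrist_force": force on the tool from outside, world axes, zero at the start; "wrist_torque": the same for the moment, N m; "grip_width": finger opening in m; "grip_force": force on a finger pad.
Only numpy, scipy, OpenCV 4.12 (cv2) and the standard library are available. Lean on these libraries where they do the work, as an engineer would, in place of code of your own. Each camera call takes 0.05 s, during which the arm holds its last target. There are 200 camera calls.

## Task

At the waffle stall, press the cap of the amber oil pump bottle all the way down so it spritzes the waffle plate, and let the cap spring back up. Then pinch the two sprung catches of the waffle-plate cassette together from both sides so that it unlatches (do not tear it out by force), lift it level and straight up by about 10 cm, and finish while still holding it there by the pinched catches, without letting go. Leave everything else on the table where it stands.

Things in the scene. Friction and masses are not known exactly. Their poses are not given: they have to be found in the camera images.
- warmer: Fixed flat steel plate warmer, 140 (x) x 220 (y) x 50 mm high, with a 66 x 164 mm recess in its top, recess floor 12 mm above the table; a black knob on its -x side. Origin: centre of its underside on the table. z up. It stands anywhere in the work area, turned up to 0.5 rad either way
- cassette: Loose waffle-plate cassette, about 0.46 kg, in the recess with 2 mm play, axes parallel to the warmer's: dark grid plate 62 (x) x 160 (y) x 18 mm, grey tower 30 x 36 mm in its middle up to 69 mm, a black sprung catch on the tower's -x and +x sides, latched under a lip of the warmer until pressed in. Origin: centre of the underside (12 mm above the table when seated)
- cassette_grip (a point): Point on the cassette's centre line midway between the two catch pads, 65 mm above the plate's underside (77 mm above the table when seated): where to pinch, from above, closing the fingers along the cassette's x axis
- catch_near_pad (a point): Middle of the outer face of the -x catch, at the height of cassette_grip. The pad is 28 mm wide (along y) and reaches from 22 to 80 mm above the plate's underside; it stands clear above the warmer's top from 38 mm on
- catch_far_pad (a point): The same on the +x catch. The outer faces of the two catches are 60 mm apart when out and 44 mm apart when both are fully pressed
- catch_near (a joint): Travel of the -x catch towards the tower: 0 out (latched) to 0.008 m fully in; a spring of 1.5 N at rest and about 4 N fully in. Its tongue is clear of the lip from 0.007 m on
- catch_far (a joint): The same for the +x catch
- pump_bottle: Fixed amber oil bottle, 58 mm across, in a screwed-down steel collar behind the warmer (its +x side), left or right, with a white flat push cap that has a short nozzle spout. Origin: centre of its underside on the table. The capped sauce bottle beside it looks similar but has no spout
- oil_cap_top (a point): Centre of the cap's flat round top, 36 mm across, 154 mm above the table when up; moves with the cap
- oil_cap (a joint): Cap travel: 0 up to 0.008 m fully down, against a spring of 2.4 N at rest and about 7 N fully down; it springs back by itself
- sauce_bottle: Bystander: loose amber sauce bottle with a plain black cap and a label, 54 mm across, 150 mm high, beside the pump bottle. Origin: centre of its underside
- syrup_jar: Bystander: loose jar with a steel lid, 60 mm across, 85 mm high, to the left or right of the warmer. Origin: centre of its underside
- cup_stack: Bystander: stack of upturned white cups, 74 mm across, 90 mm high, on the other side of the warmer from the jar. Origin: centre of its underside
- foil_box: Bystander: long carton 50 x 310 x 50 mm. Origin: centre of its underside
- spatula: Bystander: spatula lying flat. Origin: its underside; its handle lies along its x axis

How it is judged:
By the outcome, as a careful person would: the job done as asked, in the order asked, and still so for the second after the job is handed in, while the arm keeps its last pose, push and grip.
It also fails if it takes over 42 s, if anything falls off the work surface, if the arm or the gripper's body presses on something with over 40 N, if the wrist force passes 120 N, or if a joint passes its speed limit or range.

## Working session

There is one attempt and no reset: what is moved stays moved. The work goes in short steps, Python scripts to look and compute and a tool call to move; the robot and the scene stay as the last step left them, time stands still between calls to the robot, and variables do not carry over. Pictures are saved under pics/ and viewed, at most 10 in all, crops included, and the job is handed in when it is done.

```bash
ls; mkdir -p pics
```

Create h.py:
```python
import numpy as np, cv2
from bench import ctrl, imaging
from scipy.spatial.transform import Rotation as Ro
def grab(n):
    f=imaging.grab_frame(n); np.savez(f'/tmp/{n}.npz',**f); return f
def load(n): return dict(np.load(f'/tmp/{n}.npz'))
def cloud(f):
    K=f['camera_matrix'];z=f['range_z'];v,u=np.mgrid[:480,:640]
    P=np.stack([(u-K[0,2])/K[0,0]*z,(v-K[1,2])/K[1,1]*z,z],-1)
    return (P-f['t'])@f['R']
```

Run:
```python
from h import *
for n in('scene','top'):
    f=grab(n); cv2.imwrite(f'pics/{n}0.png',f['frame'][...,::-1]); print(n,-f['R'].T@f['t'],f['R'][2])
o=ctrl.get_obs();print(o['time_s'],o['eef_pos'],o['tcp_rot'],o['grip_width'])
print(Ro.from_quat(o['tcp_rot']).as_matrix())
```

```text
bench.py
pics
scene [ 1.56887269 -0.38279137  0.79913019] [-0.79094551  0.30485101 -0.53053847]
top [0.43731403 0.0106604  1.38689503] [ 0.08503335 -0.0157215  -0.99625407]
0.1 [0.21353452 0.58710702 0.23881496] [ 1.73537880e-01  9.84827083e-01 -4.65957514e-04 -6.73228667e-05] 0.08513816908893812
[[-9.39769199e-01  3.41809546e-01 -2.94325323e-04]
 [ 3.41809671e-01  9.39768774e-01 -8.94409023e-04]
 [-2.91197935e-05 -9.41141293e-04 -9.99999557e-01]]
```

View pics/scene0.png

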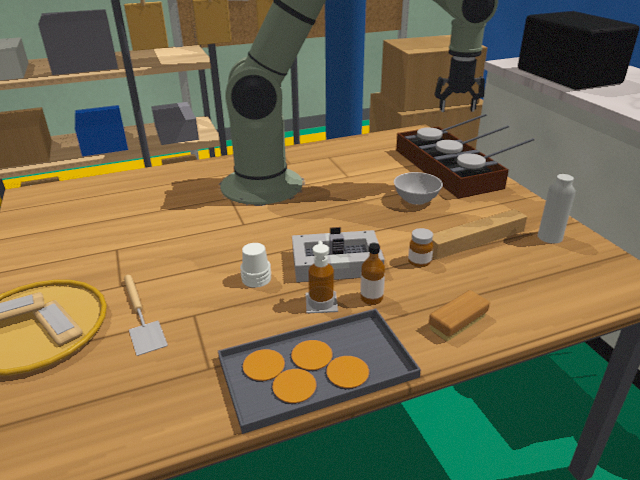

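View pics/top0.png

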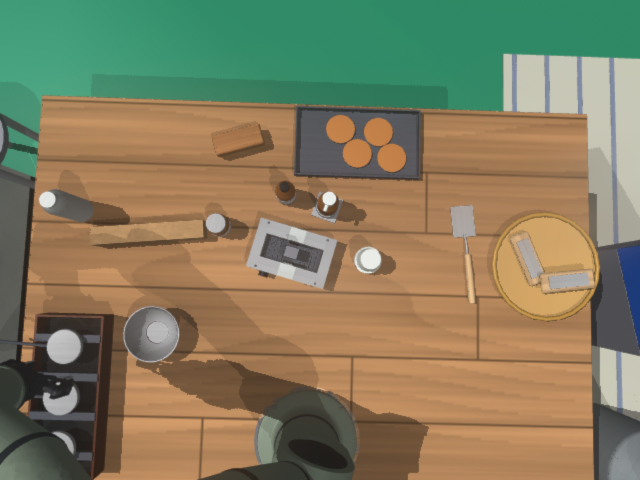

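The scene view shows the warmer at about (337,255) with the white-capped pump bottle at (320,275) in front of it and the black-capped sauce bottle at (373,275). In the top view the warmer is at (293,253), the white pump cap at (329,200), the sauce bottle at (286,190), the jar at (217,224) and the cups at (368,260).

Run:
```python
from h import *
f=load('top');P=cloud(f);fr=f['frame']
def box(c):return [np.round(c.min(0),3),np.round(c.max(0),3)]
hsv=cv2.cvtColor(fr,cv2.COLOR_RGB2HSV)
v,u=np.mgrid[:480,:640]
# pump cap
m=(abs(u-329)<22)&(abs(v-203)<22)&(P[...,2]>.14)
print('cap z>.14',m.sum(),np.median(P[m],0),box(P[m]))
mc=m&(P[...,2]>.150)&(hsv[...,1]<60);q=P[mc][:,:2].astype(np.float32);print('cap top',mc.sum(),q.mean(0),cv2.minEnclosingCircle(q),np.median(P[mc][:,2]))
# warmer top
m=(abs(u-293)<55)&(abs(v-253)<45)&(abs(P[...,2]-.05)<.006)
n,l,s,c=cv2.connectedComponentsWithStats(m.astype(np.uint8));k=1+np.argmax(s[1:,4]);m=l==k
q=P[m][:,:2].astype(np.float32);r=cv2.minAreaRect(q);print('warmer',m.sum(),r,np.median(P[m][:,2]))
# tower/catches
m=(abs(u-293)<30)&(abs(v-253)<30)&(P[...,2]>.073)
q=P[m][:,:2].astype(np.float32);print('tower',m.sum(),q.mean(0),cv2.minAreaRect(q),P[m][:,2].max())
for z0 in(.084,.088):
    mm=m&(P[...,2]>z0); print('catch',z0,np.round(P[mm],3)[::4].tolist() if mm.sum()<60 else mm.sum())
for nm,(a,b) in dict(sauce=(286,190),jar=(217,224),cup=(368,260)).items():
    m=(abs(u-a)<22)&(abs(v-b)<22)&(P[...,2]>.06);print(nm,box(P[m]))
f=load('scene');P=cloud(f);
m=(abs(u-320)<20)&(v>235)&(v<275)&(P[...,2]>.15);print('scene cap',m.sum(),box(P[m]),P[m].mean(0))
m=(abs(u-337)<25)&(v>220)&(v<262)&(P[...,2]>.074)&(P[...,0]<.66);print('scene tower',m.sum(),box(P[m]))
ims=[]
f=load('top')['frame'];ims=[cv2.resize(f[180:300,230:390],(800,600),interpolation=cv2.INTER_CUBIC)]
cv2.imwrite('pics/topc.png',ims[0][...,::-1])
f=load('scene')['frame'];cv2.imwrite('pics/scc.png',cv2.resize(f[210:315,280:400],(686,600),interpolation=cv2.INTER_CUBIC)[...,::-1])
```

```text
cap z>.14 190 [ 0.6458144  -0.03489698  0.15440353] [array([ 0.437, -0.053,  0.143]), array([0.666, 0.011, 1.387])]
cap top 171 [ 0.64654154 -0.03658212] ((0.642551064491272, -0.03559887781739235), 0.02572375163435936) 0.15450708219687762
warmer 2535 ((0.5130552649497986, 0.05737743526697159), (0.22006867825984955, 0.1401306837797165), 75.01168823242188) 0.05117704851981442
tower 218 [0.5068051  0.05380556] ((0.4871344268321991, 0.05046222731471062), (0.11644534021615982, 0.05201449990272522), 14.551933288574219) 1.3868950266625826
catch 0.084 103
catch 0.088 63
sauce [array([0.437, 0.011, 0.061]), array([0.703, 0.105, 1.387])]
jar [array([0.437, 0.011, 0.06 ]), array([0.612, 0.288, 1.387])]
cup [array([ 0.437, -0.182,  0.06 ]), array([0.528, 0.011, 1.387])]
scene cap 150 [array([ 0.619, -0.383,  0.15 ]), array([ 1.569, -0.021,  0.799])] [ 0.6880995  -0.05278902  0.17962155]
scene tower 394 [array([ 0.477, -0.057,  0.074]), array([0.66 , 0.076, 0.158])]
```

View pics/topc.png

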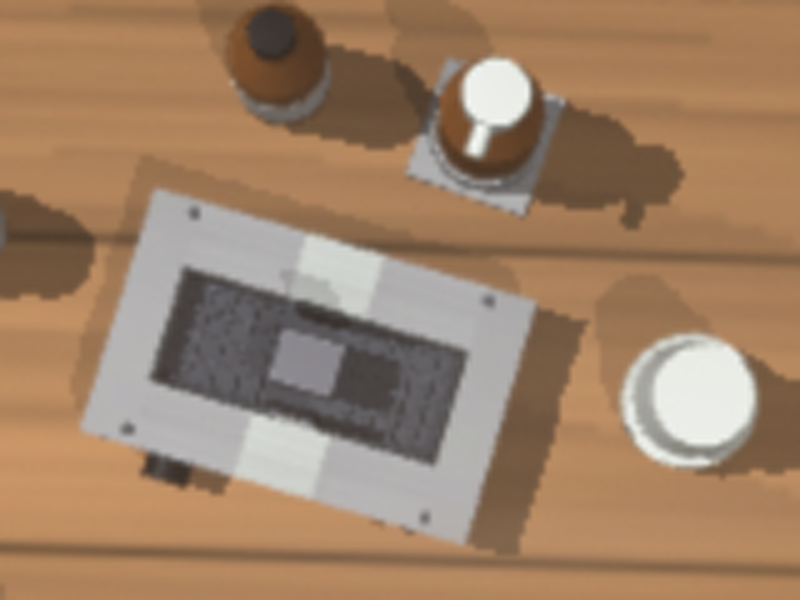

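View pics/scc.png

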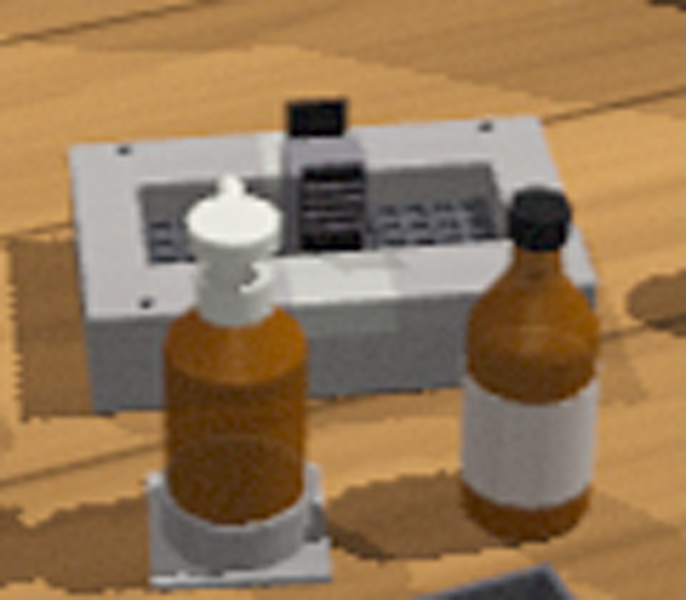

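The top crop shows the round cap with its spout at crop (495,95), the tower top at (308,362) and the knob on the near side at (168,470). The scene crop confirms that only the white-capped bottle has a spout. Next I'll refine the cap centre and cassette centre.

Run:
```python
from h import *
v,u=np.mgrid[:480,:640]
def ray(f,uv,z):
    K=f['camera_matrix'];d=f['R'].T@np.linalg.solve(K,[uv[0],uv[1],1]);c=-f['R'].T@f['t'];return c+d*(z-c[2])/d[2]
f=load('top');fr=f['frame'];hsv=cv2.cvtColor(fr,cv2.COLOR_RGB2HSV);P=cloud(f);ok=f['range_z']>0
# cap disk: white mask, opened to remove spout
def disk(f,a,b,z,zc):
    hsv=cv2.cvtColor(f['frame'],cv2.COLOR_RGB2HSV)
    m=((hsv[...,2]>185)&(hsv[...,1]<50)&(abs(u-a)<16)&(abs(v-b)<14)).astype(np.uint8)
    m=cv2.morphologyEx(m,cv2.MORPH_OPEN,cv2.getStructuringElement(cv2.MORPH_ELLIPSE,(7,7)))
    cs=max(cv2.findContours(m,0,1)[0],key=cv2.contourArea)
    M=cv2.moments(m,True);c=(M['m10']/M['m00'],M['m01']/M['m00']);print('disk',c,m.sum(),cv2.boundingRect(cs),ray(f,c,z))
disk(f,329,200,.154,0)
s=load('scene');disk(s,320,250,.154,0)
Ps=cloud(s);m=(s['range_z']>0)&(abs(u-320)<16)&(v>235)&(v<262)&(abs(Ps[...,2]-.154)<.0025)
print('scene cap depth',m.sum(),Ps[m].mean(0),Ps[m].min(0),Ps[m].max(0))
# top view: tower (z>.074)
yaw=np.radians(75.01-90);X=np.array([np.cos(yaw),np.sin(yaw)]);Y=np.array([-X[1],X[0]]);C=np.array([.51306,.05738])
for n,F,Q in(('top',f,P),('sc',s,Ps)):
    L=(Q[...,:2]-C)@np.stack([X,Y],1)
    m=(F['range_z']>0)&(abs(L[...,0])<.06)&(abs(L[...,1])<.03)&(Q[...,2]>.077)&(Q[...,2]<.1)
    g=(cv2.cvtColor(F['frame'],cv2.COLOR_RGB2HSV)[...,2])
    for nm,mm in(('grey',m&(g>90)&(Q[...,2]<.085)),('black',m&(g<70))):
        l=L[mm];print(n,nm,mm.sum(),l.min(0),l.max(0),l.mean(0),np.percentile(Q[mm][:,2],[5,50,95])) if mm.sum() else print(n,nm,0)
    if n=='top':
        mm=m&(g>90)&(Q[...,2]<.085);c=(u[mm].mean(),v[mm].mean());w=ray(F,c,.081);print('tower ray',c,w,(w[:2]-C)@np.stack([X,Y],1))
    # recess: below .047 dark
    m=(F['range_z']>0)&(abs(L[...,0])<.05)&(abs(L[...,1])<.1)&(abs(Q[...,2]-.03)<.004);l=L[m];print('plate',l.min(0),l.max(0),m.sum())
```

```text
disk (328.83088235294116, 198.11029411764707) 136 (323, 192, 13, 13) [ 0.6497685  -0.03744532  0.154     ]
disk (320.58035714285717, 247.97321428571428) 112 (313, 243, 16, 10) [ 0.65177603 -0.03738915  0.154     ]
scene cap depth 120 [ 0.65178417 -0.03863723  0.15413935] [ 0.62224117 -0.05538512  0.15165955] [ 0.66848912 -0.02113424  0.15640977]
top grey 129 [-0.03115539 -0.01775774] [0.03062527 0.01772775] [-0.00129091 -0.00049753] [0.07808072 0.08206123 0.08481295]
top black 10 [-0.02715932 -0.01410149] [0.02718043 0.00724089] [ 0.02029308 -0.00334702] [0.08473144 0.09165806 0.09594549]
tower ray (np.float64(291.04651162790697), np.float64(252.43410852713177)) [0.51172396 0.05726496 0.081     ] [-0.00126083 -0.00045669]
plate [-0.03133298 -0.08198845] [0.03305115 0.08238612] 737
sc grey 73 [-0.0330261  -0.01872081] [0.03135408 0.01604212] [-0.00228421 -0.00344075] [0.07943369 0.08148289 0.08423125]
sc black 95 [-0.02827196 -0.01469764] [0.03389827 0.01540968] [ 0.00435272 -0.00086613] [0.07817325 0.08598306 0.09164292]
plate [-0.04649096 -0.08065384] [0.00698242 0.08204538] 223
```

The cap centre is near (0.651, -0.038) at z 0.154, agreeing to 2 mm between the two views. The cassette is at about (0.5128, 0.0573) with yaw -15°. I'll move above the pump with the fingers shut, then turn to the cassette's yaw.

The manual's scale: shifts go in shares of 20 cm and turns go in shares of 360 degrees. Converting my numbers, -0.0312 m / 0.2 = -0.156, -0.0219 m / 0.2 = -0.1095.

Call:
pendant:
  rows:
    - {"pos":[-0.156, -0.1095, 0]}
    - {"pos":[-0.156, -0.1095, 0]}
    - {"pos":[-0.156, -0.1095, 0]}
    - {"pos":[-0.156, -0.1095, 0]}
    - {"pos":[-0.156, -0.1095, 0]}
    - {"pos":[-0.156, -0.1095, 0]}
    - {"pos":[-0.156, -0.1095, 0]}
    - {"pos":[-0.156, -0.1095, 0]}
    - {"pos":[-0.156, -0.1095, 0]}
    - {"pos":[-0.156, -0.1095, 0]}
    - {"pos":[-0.156, -0.1095, 0]}
    - {"pos":[-0.156, -0.1095, 0]}
    - {"pos":[-0.156, -0.1095, 0]}
    - {"pos":[-0.156, -0.1095, 0]}
    - {"pos":[-0.156, -0.1095, 0]}
    - {"pos":[-0.156, -0.1095, 0]}
    - {"pos":[-0.156, -0.1095, 0]}
    - {"pos":[-0.156, -0.1095, 0]}
    - {"pos":[-0.156, -0.1095, 0]}
    - {"pos":[-0.156, -0.1095, 0]}
  jaw: 0
  grip_n: 20

```text
time_s: 1.77
eef_pos: [0.651, -0.0393, 0.239]
tcp_rot: [0.173, 0.985, -0.0, -0.0]
wrist_force: [-0.2, 0.7, 0.0]
grip_width: -0.0002
grip_force: 0.0
```

Call:
pendant:
  rows:
    - {"r":[0, 0, 0.0197]}
    - {"r":[0, 0, 0.0197]}
    - {"r":[0, 0, 0.0197]}
    - {"r":[0, 0, 0.0197]}
    - {"r":[0, 0, 0.0197]}
    - {"r":[0, 0, 0.0197]}
    - {"r":[0, 0, 0.0197]}
    - {"r":[0, 0, 0.0197]}
    - {"r":[0, 0, 0.0197]}
    - {"r":[0, 0, 0.0197]}
    - {"r":[0, 0, 0.0197]}
    - {"r":[0, 0, 0.0197]}
    - {}

```text
time_s: 2.85
eef_pos: [0.6502, -0.0373, 0.2389]
tcp_rot: [0.795, 0.606, -0.0, -0.0]
wrist_force: [-0.9, 0.2, -1.3]
grip_width: -0.0
grip_force: 0.0
```

Create d.py:
```python
from h import *
import sys
t=np.array([float(a) for a in sys.argv[1:4]]);o=ctrl.get_obs();R=Ro.from_quat(o['tcp_rot']).as_matrix()
T=Ro.from_euler('z',-14.99,degrees=True).as_matrix()@np.array([[0,1,0],[1,0,0],[0,0,-1.]])
print('t',o['time_s'],'pos',o['eef_pos'],'move',np.round(R.T@(t-o['eef_pos']),4),'rot',np.round(Ro.from_matrix(R.T@T).as_rotvec(),4),'q',np.round(o['qpos'],2),'F',np.round(o['wrist_force'],1),'w',o['grip_width'],o['grip_force'])
```

```bash
python3 d.py .651 -.038 .17
```

```text
t 2.85 pos [ 0.65016237 -0.03729941  0.23886546] move [-0.0004  0.001   0.0689] rot [-0.0007  0.0005 -0.0069] q [-0.36  0.62  0.52  1.54 -0.34  1.07 -0.02] F [-0.9  0.2 -1.3] w -3.245135954293366e-05 0.0
```

To row units: 0.023 m / 0.2 = 0.115, 0.001 m / 0.2 = 0.005, -0.007 rad / 6.2832 = -0.0011.

Call:
pendant:
  rows:
    - {"pos":[0, 0.005, 0.115], "r":[0, 0, -0.0011]}
    - {"pos":[0, 0, 0.115]}
    - {"pos":[0, 0, 0.115]}
    - {}
    - {}

```text
time_s: 3.27
eef_pos: [0.6509, -0.0379, 0.1699]
tcp_rot: [0.791, 0.612, -0.001, -0.001]
wrist_force: [0.6, 1.0, 0.6]
grip_width: 0.0
grip_force: 0.0
```

Call:
pendant:
  rows:
    - {"pos":[0, 0, 0.015]}
    - {"pos":[0, 0, 0.015]}
    - {"pos":[0, 0, 0.015]}
    - {}
    - {}

```text
time_s: 3.68
eef_pos: [0.6516, -0.0378, 0.1618]
tcp_rot: [0.791, 0.611, 0.0, 0.0]
wrist_force: [1.5, -0.0, 3.4]
grip_width: -0.0001
grip_force: 1.2
```

Contact came at TCP z ≈ 0.162, as expected. Now I'll press gradually.

To row units: 0.002 m / 0.2 = 0.01, 0.001 m / 0.2 = 0.005.

Call:
pendant:
  rows:
    - {"pos":[0, 0, 0.01]}
    - {"pos":[0, 0, 0.01]}
    - {"pos":[0, 0, 0.01]}
    - {"pos":[0, 0, 0.005]}
    - {}

```text
time_s: 4.1
eef_pos: [0.6516, -0.0378, 0.1544]
tcp_rot: [0.791, 0.611, 0.0, 0.0]
wrist_force: [1.4, 0.6, 6.7]
grip_width: 0.0002
grip_force: 3.4
```

Call:
pendant:
  rows:
    - {"pos":[0, 0, 0.005]}
    - {"pos":[0, 0, 0.005]}
    - {}
    - {}

```text
time_s: 4.43
eef_pos: [0.652, -0.0379, 0.1539]
tcp_rot: [0.791, 0.611, 0.001, 0.0]
wrist_force: [-5.1, 1.4, 25.3]
grip_width: -0.0002
grip_force: 12.5
```

The cap reached its hard stop at about 8 mm of travel, with 25 N. I'll release, rise and check that it sprang back.

To row units: -0.03 m / 0.2 = -0.15, -0.025 m / 0.2 = -0.125.

Call:
pendant:
  rows:
    - {"pos":[0, 0, -0.02]}
    - {"pos":[0, 0, -0.03]}
    - {"pos":[0, 0, -0.1]}
    - {"pos":[0, 0, -0.15]}
    - {"pos":[0, 0, -0.125]}

```text
time_s: 4.85
eef_pos: [0.6509, -0.0379, 0.2383]
tcp_rot: [0.791, 0.611, -0.001, -0.0]
wrist_force: [0.5, -0.2, 1.4]
grip_width: 0.0004
grip_force: 0.0
```

Call:
pendant:
  rows:
    - {"pos":[0.07, -0.199, 0]}
    - {"pos":[0.07, -0.199, 0]}
    - {"pos":[0.07, -0.199, 0]}
    - {"pos":[0.07, -0.199, 0]}
    - {}
    - {}
    - {}
  jaw: 0.085

```text
time_s: 5.43
eef_pos: [0.5135, 0.0555, 0.2375]
tcp_rot: [0.791, 0.611, 0.0, 0.0]
wrist_force: [-0.0, -0.6, -0.5]
grip_width: 0.0832
grip_force: 0.0
```

```bash
python3 d.py .5128 .0573 .125
```

Run:
```python
from h import *
s=grab('scene');P=cloud(s);v,u=np.mgrid[:480,:640]
m=(s['range_z']>0)&(abs(u-320)<9)&(v>243)&(v<253);print('cap z',np.percentile(P[m][:,2],[10,50,90]))
```

```text
t 5.4333 pos [0.51345658 0.05546792 0.23753194] move [ 0.0016 -0.0011  0.1125] rot [ 0.0005 -0.0002  0.0067] q [-0.64  0.4   0.55  1.91 -0.26  0.91 -0.21] F [-0.  -0.6 -0.5] w 0.08321154373882415 0.0
cap z [0.03789569 0.15407364 0.15594075]
```

The cap is back up at 0.154. Now I'll descend around the catches.

To row units: 0.038 m / 0.2 = 0.19, 0.0016 m / 0.2 = 0.008, 0.0067 rad / 6.2832 = 0.0011.

Call:
pendant:
  rows:
    - {"pos":[0.008, -0.0055, 0.19], "r":[0, 0, 0.0011]}
    - {"pos":[0, 0, 0.19]}
    - {"pos":[0, 0, 0.19]}
    - {}
    - {}

```text
time_s: 5.9
eef_pos: [0.5123, 0.0558, 0.1226]
tcp_rot: [0.794, 0.608, -0.002, -0.0]
wrist_force: [0.0, -0.5, 1.0]
grip_width: 0.0849
grip_force: 0.0
```

```bash
python3 d.py .5128 .0573 .066
```

Run:
```python
from h import *
s=grab('scene')['frame'];cv2.imwrite('pics/s2.png',cv2.resize(s[180:300,270:420],(750,600),interpolation=cv2.INTER_CUBIC)[...,::-1])
```

```text
t 5.9 pos [0.51234441 0.05581497 0.12262522] move [0.0017 0.0002 0.0566] rot [-0.0025  0.0024 -0.0026] q [-0.55  0.57  0.45  2.   -0.39  0.66 -0.12] F [ 0.  -0.5  1. ] w 0.08491459409462929 0.0
```

View pics/s2.png

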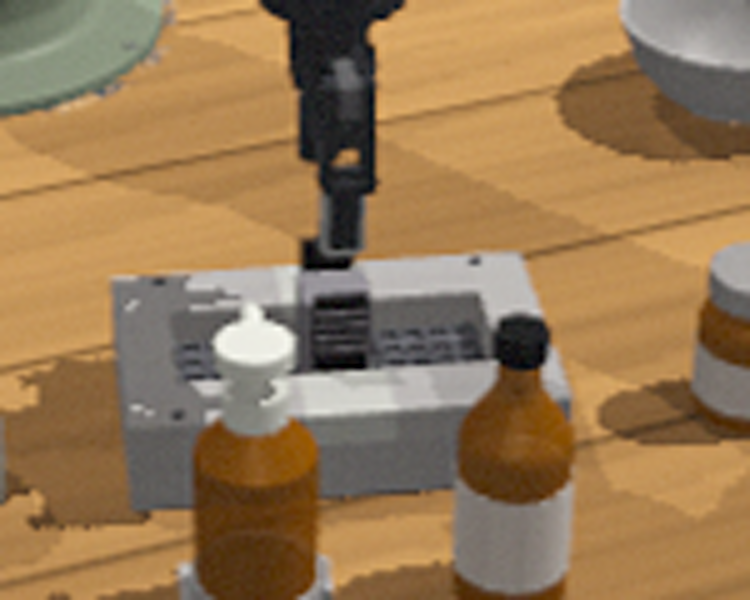

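The fingers (crop 342,220) are lined up over the tower at (340,290), and the cap is up. I'll carry on down.

To row units: 0.0283 m / 0.2 = 0.1415, 0.0017 m / 0.2 = 0.0085, -0.0026 rad / 6.2832 = -0.0004.

Call:
pendant:
  rows:
    - {"pos":[0.0085, 0, 0.1415], "r":[-0.0004, 0.0004, -0.0004]}
    - {"pos":[0, 0, 0.1415]}
    - {}
    - {}
    - {}

```text
time_s: 6.37
eef_pos: [0.5143, 0.0588, 0.069]
tcp_rot: [0.793, 0.609, 0.003, 0.001]
wrist_force: [-0.9, 0.4, 0.6]
grip_width: 0.085
grip_force: 0.0
```

```bash
python3 d.py .5128 .0573 .065
```

```text
t 6.3667 pos [0.51433853 0.05875504 0.06904366] move [-0.0018 -0.0011  0.004 ] rot [ 0.0048 -0.0035  0.0015] q [-0.5   0.65  0.38  2.03 -0.45  0.54 -0.06] F [-0.9  0.4  0.6] w 0.08501791094131257 0.0
```

To row units: 0.0035 m / 0.2 = 0.0175, -0.0015 m / 0.2 = -0.0075, 0.004 rad / 6.2832 = 0.0006.

Call:
pendant:
  rows:
    - {"pos":[-0.0075, -0.005, 0.0175], "r":[0.0006, -0.0005, 0.0002]}
    - {}
    - {}

```text
time_s: 6.62
eef_pos: [0.5121, 0.0578, 0.064]
tcp_rot: [0.793, 0.609, -0.0, -0.0]
wrist_force: [0.4, -0.0, 0.3]
grip_width: 0.085
grip_force: 0.0
```

Call:
pendant:
  rows:
    - {}
    - {}
    - {}
    - {}
    - {}
    - {}
    - {}
    - {}
    - {}
    - {}
  jaw: 0.03
  grip_n: 40

```text
time_s: 7.45
eef_pos: [0.5131, 0.0576, 0.0644]
tcp_rot: [0.793, 0.609, 0.001, 0.0]
wrist_force: [0.4, -1.8, 22.8]
grip_width: 0.0407
grip_force: 37.8
```

```bash
python3 d.py .5128 .0573 .065
```

```text
t 7.45 pos [0.51310886 0.05755194 0.06435663] move [-0.0003 -0.0002 -0.0006] rot [ 0.0014 -0.0005  0.0006] q [-0.5   0.66  0.37  2.03 -0.46  0.53 -0.06] F [ 0.4 -1.8 22.8] w 0.040709363546847545 37.80382990837097
```

Run:
```python
from h import *
s=grab('scene')['frame'];t=grab('top')['frame']
a=cv2.resize(s[195:275,290:390],(500,400),interpolation=cv2.INTER_CUBIC);b=cv2.resize(t[220:290,255:310],(300,400),interpolation=cv2.INTER_CUBIC)
cv2.imwrite('pics/s3.png',np.hstack([a,b])[...,::-1])
```

```text
(no output)
```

View pics/s3.png

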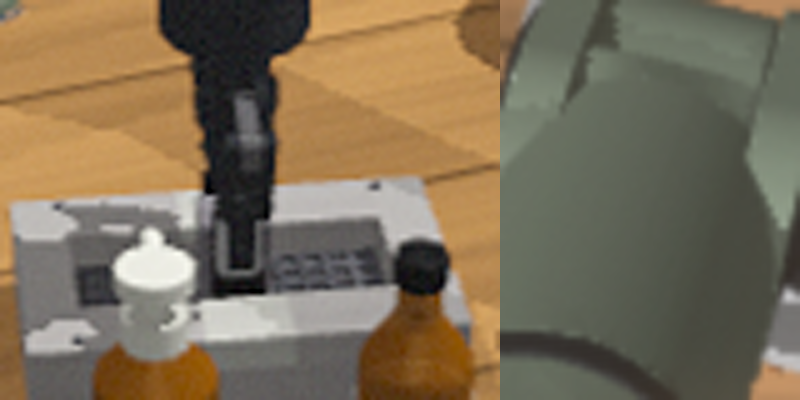

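The finger pad sits on the +x catch at crop (240,245). The 22 N upward force fits the pads swinging forward as they close. I'll lift in small steps and watch the force.

To row units: -0.001 m / 0.2 = -0.005.

Call:
pendant:
  rows:
    - {"pos":[0, 0, -0.005]}
    - {"pos":[0, 0, -0.005]}
    - {}
    - {}

```text
time_s: 7.88
eef_pos: [0.5118, 0.0577, 0.0651]
tcp_rot: [0.793, 0.609, -0.001, -0.0]
wrist_force: [3.3, -0.6, -1.8]
grip_width: 0.0397
grip_force: 42.1
```

Call:
pendant:
  rows:
    - {"pos":[0, 0, -0.01]}
    - {"pos":[0, 0, -0.01]}
    - {}
    - {}

```text
time_s: 8.22
eef_pos: [0.5118, 0.0577, 0.0694]
tcp_rot: [0.793, 0.609, -0.001, -0.0]
wrist_force: [3.2, -1.4, -1.8]
grip_width: 0.0394
grip_force: 42.2
```

To row units: -0.003 m / 0.2 = -0.015.

Call:
pendant:
  rows:
    - {"pos":[0, 0, -0.015]}
    - {"pos":[0, 0, -0.015]}
    - {"pos":[0, 0, -0.015]}
    - {}
    - {}

```text
time_s: 8.63
eef_pos: [0.5118, 0.0578, 0.0785]
tcp_rot: [0.793, 0.609, -0.0, -0.0]
wrist_force: [3.7, -0.4, -0.9]
grip_width: 0.0398
grip_force: 42.5
```

Run:
```python
from h import *
s=grab('scene');P=cloud(s);f=s['frame']
yaw=np.radians(-15);X=np.array([np.cos(yaw),np.sin(yaw)]);Y=np.array([-X[1],X[0]]);C=np.array([.5128,.0573])
L=(P[...,:2]-C)@np.stack([X,Y],1)
for a,b in((.03,.055),(.055,.075),(-.075,-.03)):
    m=(s['range_z']>0)&(abs(L[...,0])<.025)&(L[...,1]>a)&(L[...,1]<b)&(P[...,2]<.12);print(a,m.sum(),np.percentile(P[m][:,2],[10,50,90]))
cv2.imwrite('pics/s4.png',cv2.resize(f[180:290,280:400],(655,600),interpolation=cv2.INTER_CUBIC)[...,::-1])
```

```text
0.03 195 [-0.74893905  0.04194559  0.04787492]
0.055 148 [-0.74859186  0.04039386  0.04736232]
-0.075 242 [-0.74932114 -0.74340417  0.04593799]
```

View pics/s4.png

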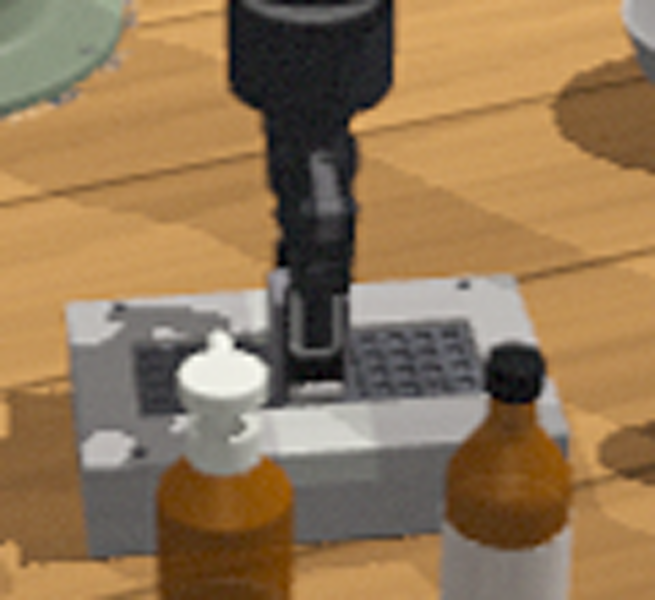

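The plate surface has risen from 0.030 to about 0.044 m and the catch tongue is visible at crop (320,390), so it is unlatched and following the gripper. I'll lift the rest of the 10 cm.

To row units: -0.01 m / 0.2 = -0.05, -0.007 m / 0.2 = -0.035.

Call:
pendant:
  rows:
    - {"pos":[0, 0, -0.03]}
    - {"pos":[0, 0, -0.05]}
    - {"pos":[0, 0, -0.05]}
    - {"pos":[0, 0, -0.05]}
    - {"pos":[0, 0, -0.05]}
    - {"pos":[0, 0, -0.05]}
    - {"pos":[0, 0, -0.05]}
    - {"pos":[0, 0, -0.05]}
    - {"pos":[0, 0, -0.035]}
    - {"pos":[0, 0, -0.015]}
    - {}
    - {}
    - {}
    - {}

```text
time_s: 9.85
eef_pos: [0.5116, 0.0577, 0.1637]
tcp_rot: [0.793, 0.609, -0.001, -0.001]
wrist_force: [-0.2, 0.4, -5.0]
grip_width: 0.0396
grip_force: 43.2
```

```bash
python3 d.py .5128 .0573 .1645
```

Run:
```python
from h import *
s=grab('scene');P=cloud(s);f=s['frame']
yaw=np.radians(-15);X=np.array([np.cos(yaw),np.sin(yaw)]);Y=np.array([-X[1],X[0]]);C=np.array([.5128,.0573])
L=(P[...,:2]-C)@np.stack([X,Y],1)
m=(s['range_z']>0)&(abs(L[...,0])<.034)&(abs(L[...,1])>.025)&(abs(L[...,1])<.078)&(P[...,2]>.10)&(P[...,2]<.15)
m&=P[...,2]>.12
A=np.c_[L[m],np.ones(m.sum())];print(m.sum(),np.linalg.lstsq(A,P[m][:,2],rcond=None)[0],np.median(P[m][:,2]))
v,u=np.mgrid[:480,:640];w=f.copy()
cv2.imwrite('pics/s5.png',cv2.resize(f[150:300,250:430],(720,600),interpolation=cv2.INTER_CUBIC)[...,::-1])
```

```text
t 9.85 pos [0.51158138 0.057727   0.16374743] move [-0.0001  0.0013 -0.0008] rot [-0.0022  0.0011  0.0011] q [-0.59  0.5   0.5   1.98 -0.35  0.75 -0.15] F [-0.2  0.4 -5. ] w 0.03959002024659311 43.23237419128418
706 [-6.91160825e-02 -6.29227713e-05  1.30203050e-01] 0.13055458253757835
```

View pics/s5.png

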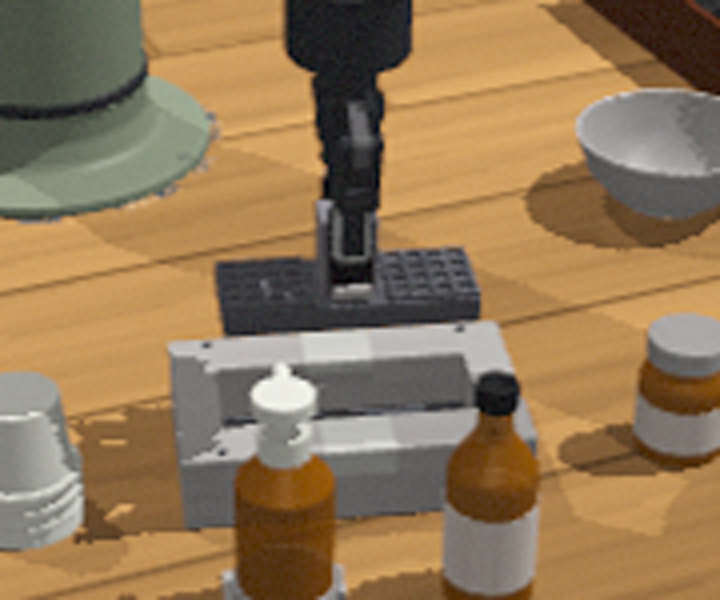

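The cassette hangs level at crop (345,290), clear of the empty recess. Its plate top is at 0.130 m, a 100 mm lift, with about 5 N of weight on the wrist and the bystanders still standing. I'm handing it in.

```bash
python3 -c "
from bench import ctrl, imaging
print(ctrl.close_job())"
```

```text
the job is handed in; nothing more can be done
None
```

I pressed the oil pump cap to its stop and it sprang back; I then unlatched the cassette by its pinched catches, lifted it level by about 10 cm, and handed in the job still holding it, at about 10 s.

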